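Bring the bearing ball to the levigator

TASK

Turn the red clamp knob clockwise (seen from above) to its stop to free the keeper, slide the keeper all the way back off the tray, and lift the tray out of its dock by its blue upright grip. Carry it upright, with the loose steel ball staying in its pocket, to the levigator (the iron disc on the stone) and finish while still holding it there: level and still, with the ball's pocket straight above the disc's open brass bearing socket and the tray's underside 5 to 10 cm above the socket's rim, held by nothing but the gripper. Leave the other things on the table where they are.

Things in the scene. Friction and masses are not known exactly. Their poses are not given: they have to be found in the camera images.
- dock: dark wooden dock fixed to the table. Origin on the table under the middle of the docked tray; x points from the keeper to the ball's end of the tray, z up. Deck 265 x 100 mm (x from -180 to +85 mm), 12 mm high; brass lips round the tray 19 mm high, 3 mm clear of it. On the -x side the keeper runs between steel rails at y = +-36 mm (8 mm thick), 45 mm (-y) and 30 mm high
- keeper (a joint): travel in m of the keeper along the dock's -x: 0 = home, a tongue reaching 17 mm over the tray's tail end; 0.05 = fully back, clear of the tray. Clamped at the start; once the knob is turned to its stop it needs about 2 to 3 N
- keeper_top (a point): point on the flat top (33 mm above the table) of the keeper, an aluminium block 50 x 60 mm; axes as the dock's. When home it lies at dock x = -100 mm, y = +18 mm. The red knob sits on the keeper 32 mm to its -y side
- knob (a joint): angle in rad of the clamp knob, growing clockwise seen from above: near 0 (up to about 0.25) = clamped at the start, 1.4 = stop, free from about 1.0 on. Stiff and stays where it is left (about 0.05 to 0.1 N m, up to 0.3 while still clamped)
- knob_grip (a point): on the axis of the red knob, 65 mm above the table, 8 mm under the top of its bar grip. The bar is 44 mm long along this point's x axis, 12 mm thick along its y, at 45 to 73 mm height, over a dark cam disc. z up. At knob angle 0 the bar points 0.7 rad anticlockwise of the dock's x, from above. The knob rides on the keeper and can be pulled to slide it
- tray: aluminium tray 130 x 70 x 8 mm, about 0.22 kg; origin under its centre (12 mm above the table when docked), x towards the ball's pocket, z up. A brass counterweight, 18 mm across and 12 mm high, stands on it at x = -34 mm
- tray_grip (a point): in the middle of the tray's blue upright grip, 45 mm above the tray's underside and 18 mm below the grip's top; the grip is 36 mm long (tray x), 12 mm thick (tray y) and rises from 8 to 63 mm. Pinch it across its thickness. Axes as the tray's
- pocket (a point): where the ball's centre lies in its pocket: tray x = +42 mm, 20.5 mm above the tray's underside. The pocket is a brass ring, 24 mm inside, 31 mm outside, only 2.5 mm high
- ball_center (a point): centre of the loose steel ball, 25 mm across, 64 g; it can roll about 5 mm within its ring and rolls out if the tray tips beyond about 30 degrees or is jerked
- stone: pale litho stone 220 x 160 x 50 mm fixed to the table on the other side from the dock; origin under its centre, z up. On it lies the levigator, an iron disc 148 mm across and 30 mm thick (its top 80 mm above the table)
- socket (a point): centre of the mouth of the brass bearing socket (44 mm outside, 28 mm inside, 12 mm high) standing on the levigator, 30 mm off the disc's centre; 92 mm above the table, the highest point there
- pencil_black: black drawing pencil, 170 x 9 mm, lying on the table; a bystander, not to be moved
- pencil_green: green drawing pencil, 170 x 9 mm, lying on the table; a bystander, not to be moved
- ink_tin: ink tin with a green label, 72 mm across, 60 mm high; a bystander, not to be moved
- gum_jar: amber glass jar, 60 mm across, 85 mm high; a bystander, not to be moved
- handle: turned wooden handle standing upright, 38 mm across, 100 mm high; a bystander, not to be moved
There are look-alikes about, which are no part of the job. What is shaped like the tray but brown or purple is not meant.

How it is judged:
By the outcome, as a careful person would: the job done as asked, in the order asked, and still so for the second after the job is handed in, while the arm keeps its last pose, push and grip.
It also fails if it takes over 66 s, if anything falls off the work surface, if the arm or the gripper's body presses on something with over 40 N, if the wrist force passes 120 N, or if a joint passes its speed limit or range.

ROBOT

A 6-joint arm with a two-finger parallel gripper is mounted at the origin on the work surface. World frame = base frame: x ahead of the robot, y to its left, z up, the work surface at z = 0. Lengths are in m, angles in rad, forces in N, time in s.
With the tool pointing down it reaches from about 0.375 to 0.975 m from the base axis. Payload 3.8 kg.
Tool frame: the origin (TCP) lies between the finger pads; the fingertips stand 25 mm ahead of it and the grasp point (between the pads) lies 6 mm ahead of it; x points along the fingers, z is the direction in which the jaws open and shut, and the axes are right-handed (so a half turn about x gives the same grasp; the last joint's range is limited). The gripper opens to 85 mm and grips with 20 to 120 N. Pads are 22 mm wide; open, the fingers measure 114 mm over their backs; the gripper's body (76 mm by 85 mm) begins 54 mm behind the grasp point. The pads swing forward as they close: fully open they stand 13 mm farther back than shut.
Start: joints at [1.249, 0.264, 1.604, -0, 1.274, -0.037], TCP at [0.19, 0.648, 0.256] pointing down, gripper open.
Joint ranges: [-2.63, 2.63], [-0.94, 2.18], [0.31, 2.57], [-1.31, 4.45], [0, 2.66], [-2.55, 2.55]. Speed limits (rad/s): [2.57, 2.57, 3.14, 3.14, 3.14, 3.14].

INTERFACE

Orientations are given as [roll, pitch, yaw] about the fixed x, y, z axes, in that order (R = Rz(yaw) Ry(pitch) Rx(roll)).
In Python, from workcell import arm, eyes gives the robot as it stands.
- The arm moves only by the tool servo_tool, never from a script. Its argument "moves" is a list of rows, each a list of 3 entries, a list of its own where there are three numbers: the opening, from -1 (shut) to 1 (fully open), then the shift along the tool's x, y, z in mm, then the turn, a rotation vector about the tool's x, y, z in rad. In form: [[jaw, [tx, ty, tz], [ax, ay, az]], ...]. A call has 1 to 20 rows; each row shifts and turns the commanded pose from where the row before left it, along the tool's axes as they then stand; what a row does not reach is not made up. A row lasts 1/12 s, in which the tool goes at most 41.7 mm and 7.16 degrees, less where a joint would pass 70% of its speed; a pose out of reach is approached as far as the arm can. A call with a gripper value outside its range is refused whole. The fingers move at their own pace and stop on an object; "squeeze" is the grip in N (left out, the last holds). Time passes only in rows, so rows that do not move let the fingers close. It gives the time, the measured TCP pose, the force and the opening at its end, in the units of the state.
- arm.get_obs(): the state, without advancing time (a new reading comes with each control period).
- eyes.get_image(name): name is "side" or "top"; returns a dict with "img" (400x640x3 uint8, red, green, blue), "K" (3x3 intrinsics, pixels), "R" (3x3) and "t" (3): a world point X has camera coordinates R X + t. Camera axes: x right, y down, z forward; pixel columns grow to the right and rows downward; lengths in m; the calibration is good to about 2 mm. A picture is of the moment at which its call begins. There is no depth.
- arm.hand_in(): hands the job in, once; it reports no verdict.
The state is a dict: "clock": time; "joints": joint angles; "qvel": joint speeds; "joint_efforts": joint torques, N m; "tcp_pos": TCP position; "ee_rot": TCP orientation; "contact_force": force on the tool from outside, world axes, zero at the start; "ft_torque": the same for the moment, N m; "finger_gap": finger opening in m.
Only numpy, scipy, OpenCV 4.12 (cv2) and the standard library are available. Lean on these libraries where they do the work, as an engineer would, in place of code of your own. Each camera call takes 0.05 s, during which the arm holds its last target.

## Working session

There is one attempt and no reset: what is moved stays moved. The work goes in short steps, Python scripts to look and compute and a tool call to move; the robot and the scene stay as the last step left them, time stands still between calls to the robot, and variables do not carry over. Pictures are saved under pics/ and viewed, and the job is handed in when it is done.

Besides the shell and the picture viewer there is one more tool, called after "Request:" in YAML: its name, and indented under it one key for each argument. servo_tool: Moves the arm, as the interface text tells. Its arguments: {"type":"object","properties":{"moves":{"type":"array","items":{"type":"array"}},"squeeze":{"type":"number"}},"required":["moves"]}

```bash
mkdir -p pics; ls; python3 - <<'E'
from workcell import arm, eyes
import cv2
for n in ("top","side"):
    d=eyes.get_image(n); cv2.imwrite(f"pics/{n}0.png",d["img"][:,:,::-1]); print(n,d["K"].tolist(),d["R"].tolist(),d["t"].tolist())
print(arm.get_obs())
E
```

```text
pics
top [[425.32631039887275, 0.0, 325.12143742701363], [0.0, 425.32631039887275, 193.30339810425644], [0.0, 0.0, 1.0]] [[0.019109186934701847, -0.9994417903556635, 0.02740340609049923], [-0.9844841928899548, -0.023590772809141177, -0.17388027314241844], [0.1744296790242681, -0.023655509483705296, -0.9843854448063305]] [-0.031383978688177945, 0.5462306577899553, 1.2604729786186801]
side [[431.1333961155721, 0.0, 314.7934701251788], [0.0, 431.1333961155721, 199.4230340211274], [0.0, 0.0, 1.0]] [[0.9459922565436547, -0.3241450004578736, 0.005354366219148545], [-0.21719933147676973, -0.6459679425949459, -0.7318127271001077], [0.24067218569142543, 0.6911262083135159, -0.6814847490712427]] [-0.50767343198417, 0.1672635144861384, 1.390967189205505]
{'clock': 0.1, 'joints': array([ 1.24909228e+00,  2.64688057e-01,  1.60525508e+00, -2.75152207e-05,
        1.27368610e+00, -3.68686187e-02]), 'qvel': array([-0.00108046,  0.00058872, -0.00420759, -0.00108677,  0.00025004,
       -0.00039408]), 'joint_efforts': array([-3.37859490e-05, -5.16705465e+01, -3.68592417e+01, -9.61930141e-05,
        6.43259555e-03, -1.45937611e-05]), 'tcp_pos': array([0.18947039, 0.64722414, 0.25507003]), 'ee_rot': array([ 3.11763383,  1.56875958, -1.87958249]), 'contact_force': array([-0.28123954, -0.17447413,  0.00960632]), 'ft_torque': array([-0.01818133, -0.01356202, -0.01617422]), 'finger_gap': 0.08584077041616855}
```

View pics/top0.png

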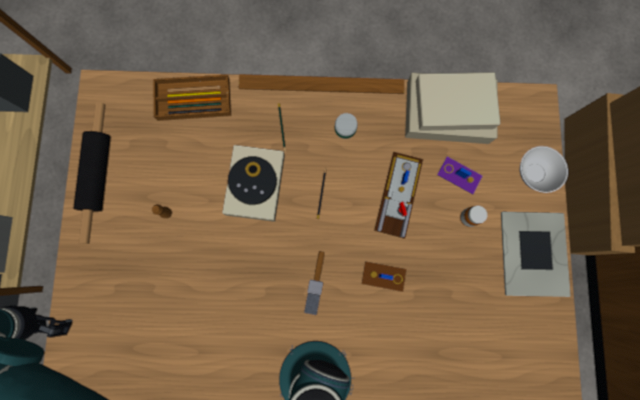

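View pics/side0.png

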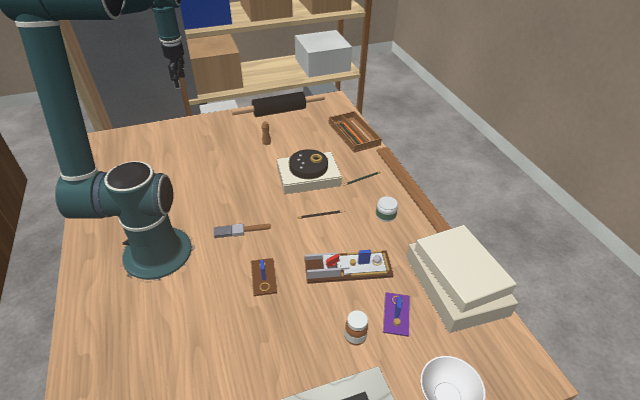

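The dock with the silver tray is at top (400,195) and side (348,265). The brown look-alike is at top (384,276) and the purple one at (460,175). Neither is in a dock, so both are ruled out. I'll enlarge the candidates to confirm.

```bash
python3 - <<'E'
import cv2
t=cv2.imread("pics/top0.png"); s=cv2.imread("pics/side0.png")
def crop(i,x,y,w,h,k,n):
    cv2.imwrite(n,cv2.resize(i[y:y+h,x:x+w],None,fx=k,fy=k,interpolation=cv2.INTER_CUBIC))
crop(t,365,145,70,100,6,"pics/tdock.png")
crop(s,295,235,105,60,7,"pics/sdock.png")
crop(t,215,135,80,95,6,"pics/tsock.png")
crop(s,270,140,80,60,8,"pics/ssock.png")
E
```

```text
(no output)
```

View pics/tdock.png

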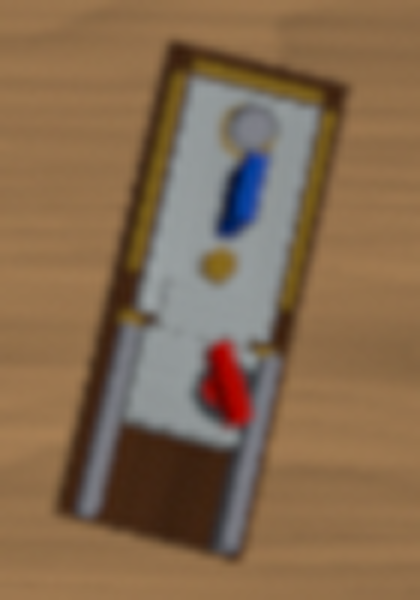

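View pics/sdock.png

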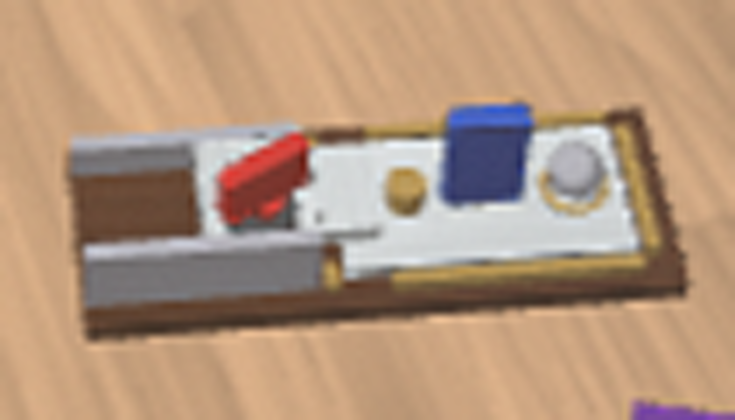

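View pics/tsock.png

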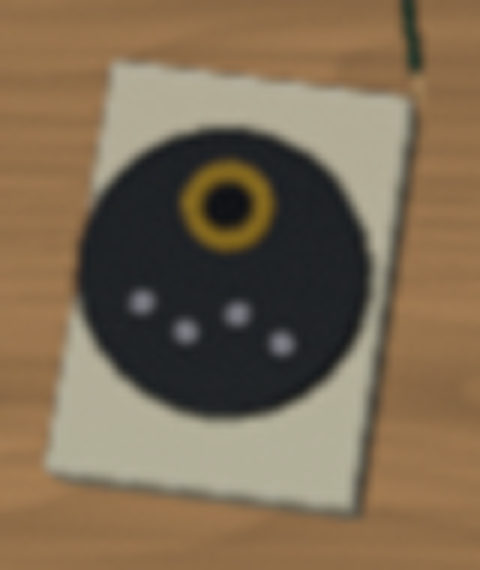

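View pics/ssock.png

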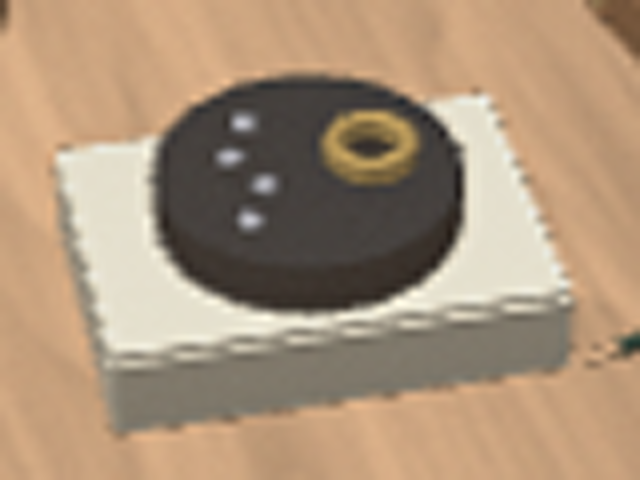

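The silver tray with the blue grip, steel ball and red knob sits in the dark dock, so it's the one meant. The purple and brown ones aren't. Next I fit the poses.

```bash
cat > h.py <<'E'
import numpy as np, cv2
from scipy.optimize import least_squares
from scipy.spatial.transform import Rotation as Ro
C={"top":(np.array([[425.32631039887275,0,325.12143742701363],[0,425.32631039887275,193.30339810425644],[0,0,1]]),np.array([[0.019109186934701847,-0.9994417903556635,0.02740340609049923],[-0.9844841928899548,-0.023590772809141177,-0.17388027314241844],[0.1744296790242681,-0.023655509483705296,-0.9843854448063305]]),np.array([-0.031383978688177945,0.5462306577899553,1.2604729786186801])),
"side":(np.array([[431.1333961155721,0,314.7934701251788],[0,431.1333961155721,199.4230340211274],[0,0,1]]),np.array([[0.9459922565436547,-0.3241450004578736,0.005354366219148545],[-0.21719933147676973,-0.6459679425949459,-0.7318127271001077],[0.24067218569142543,0.6911262083135159,-0.6814847490712427]]),np.array([-0.50767343198417,0.1672635144861384,1.390967189205505]))}
def proj(c,X):
    K,R,t=C[c]; p=K@(R@np.asarray(X)+t); return p[:2]/p[2]
def atz(c,uv,z):
    K,R,t=C[c]; d=R.T@np.linalg.inv(K)@np.array([uv[0],uv[1],1.]); o=-R.T@t
    return o+d*(z-o[2])/d[2]
def full(uv,k,x0,y0): return ((uv[0]+.5)/k-.5+x0,(uv[1]+.5)/k-.5+y0)
E
python3 - <<'E'
from h import *
T=lambda u,v:full((u,v),6,365,145); S=lambda u,v:full((u,v),7,295,235)
P=[("top",T(172,42),(85,50,12)),("top",T(350,88),(85,-50,12)),("top",T(57,513),(-180,50,12)),("top",T(241,560),(-180,-50,12)),
("side",S(645,108),(85,50,12)),("side",S(688,278),(85,-50,12)),("side",S(84,312),(-180,-50,12)),("side",S(88,338),(-180,-50,0)),("side",S(686,297),(85,-50,0))]
def w(p,q):
    c,s=np.cos(p[2]),np.sin(p[2]);x,y,z=np.array(q)/1000
    return np.array([p[0]+c*x-s*y,p[1]+s*x+c*y,z])
f=lambda p:np.concatenate([proj(c,w(p,q))-uv for c,uv,q in P])
r=least_squares(f,[.6,-.2,0]);p=r.x;print(p,np.round(r.fun.reshape(-1,2),1).tolist())
for n,q in dict(knob=(-100,-14,65),keeptop=(-100,18,33),grip=(0,0,57),griptop=(0,0,75),pocket=(42,0,32.5)).items():
    X=w(p,q);a=proj("top",X);b=proj("side",X)
    print(n,X.round(4),((a-[365,145])*6+2.5).round(0),((b-[295,235])*7+3).round(0))
print("ball top/side at z",atz("top",T(251,127),.0325),atz("side",S(575,165),.0325))
print("bar ends top",atz("top",T(221,345),.073),atz("top",T(241,422),.073),"side",atz("side",S(222,178),.073),atz("side",S(303,138),.073))
t=full((228,205),6,215,135);s=full((370,138),8,270,140)
print("socket",atz("top",t,.092),atz("side",s,.092))
E
```

```text
[ 0.60357193 -0.26632617 -0.24436034] [[0.0, -0.8], [0.3, -0.4], [-0.5, -0.3], [-0.2, 0.3], [-0.3, -0.6], [0.3, 0.2], [-0.2, 1.2], [-0.8, -0.1], [0.1, -0.1]]
knob [ 0.5032 -0.2557  0.065 ] [229. 383.] [262. 164.]
keeptop [ 0.5109 -0.2247  0.033 ] [157. 375.] [251. 154.]
grip [ 0.6036 -0.2663  0.057 ] [244. 192.] [486. 137.]
griptop [ 0.6036 -0.2663  0.075 ] [251. 185.] [490. 110.]
pocket [ 0.6443 -0.2765  0.0325] [252. 127.] [576. 166.]
ball top/side at z [ 0.64437278 -0.27587154  0.0325    ] [ 0.64443944 -0.27570367  0.0325    ]
bar ends top [ 0.52098763 -0.2501442   0.073     ] [ 0.48215975 -0.25973993  0.073     ] side [ 0.48198547 -0.26322257  0.073     ] [ 0.52231067 -0.25380822  0.073     ]
socket [0.60835201 0.19969012 0.092     ] [0.60760174 0.19682253 0.092     ]
```

```bash
cat >> h.py <<'E'
def plan(tgt,jawyaw=None,rv=None,force=True):
    """from the measured pose: turn (tool frame) then shift (tool frame after turn), mm. jawyaw: world yaw of tool z (mod pi)"""
    from workcell import arm
    o=arm.get_obs(); R=Ro.from_euler('xyz',o["ee_rot"]).as_matrix()
    print("tcp",o["tcp_pos"].round(4),"z yaw %.3f"%np.arctan2(R[1,2],R[0,2]),"toolx",R[:,0].round(3),"q",o["joints"].round(3),"gap %.4f"%o["finger_gap"],"F",o["contact_force"].round(1),"t %.2f"%o["clock"])
    Rn=R
    if jawyaw is not None:
        z=np.array([np.cos(jawyaw),np.sin(jawyaw),0]); 
        if z@R[:,2]<0: z=-z
        x=np.array([0,0,-1.]); Rn=np.column_stack([x,np.cross(z,x),z])
        print("turn",Ro.from_matrix(R.T@Rn).as_rotvec().round(3))
    d=Rn.T@(np.asarray(tgt)-o["tcp_pos"])*1000
    print("shift mm",d.round(1))
E
python3 -c "
from h import *
from workcell import arm
plan((.503,-.256,.2),.23+np.pi/2); plan((.5,.4,.255)); print(Ro.from_euler('xyz',arm.get_obs()['ee_rot']).as_matrix().round(3))"
```

```text
tcp [0.1895 0.6472 0.2551] z yaw 1.286 toolx [-0.001 -0.002 -1.   ] q [ 1.249  0.265  1.605 -0.     1.274 -0.037] gap 0.0858 F [-0.3 -0.2  0. ] t 0.10
turn [-0.515 -0.002 -0.001]
shift mm [  55.1  -99.4 -950.9]
tcp [0.1895 0.6472 0.2551] z yaw 1.286 toolx [-0.001 -0.002 -1.   ] q [ 1.249  0.265  1.605 -0.     1.274 -0.037] gap 0.0858 F [-0.3 -0.2  0. ] t 0.10
shift mm [   0.4 -367.5 -150. ]
[[-0.001 -0.96   0.281]
 [-0.002  0.281  0.96 ]
 [-1.     0.    -0.002]]
```

Request:
servo_tool:
  moves:
    - [1,[0,0,0],[-0.103,0,0]]
    - [1,[0,0,0],[-0.103,0,0]]
    - [1,[0,0,0],[-0.103,-0.001,0]]
    - [1,[0,0,0],[-0.103,-0.001,-0.001]]
    - [1,[0,0,0],[-0.103,0,0]]
    - [1,[0,0,0],[0,0,0]]
  squeeze: 40

```text
clock: 0.6
tcp_pos: [0.1895, 0.6474, 0.2555]
ee_rot: [-0.786, 1.57, 1.018]
contact_force: [-0.3, 0.1, 0.1]
finger_gap: 0.0857
```

```bash
python3 -c "
from h import *
plan((.52,.35,.25));
import sys
R=1
print('from there to above knob');
from workcell import arm
o=arm.get_obs();M=Ro.from_euler('xyz',o['ee_rot']).as_matrix();print(M.T@(np.array([.5032,-.2557,.15])-[.52,.35,.25])*1000)"
```

```text
tcp [0.1895 0.6474 0.2555] z yaw 1.804 toolx [ 0.001  0.001 -1.   ] q [ 1.249  0.263  1.607 -0.     1.271 -0.554] gap 0.0857 F [-0.3  0.1  0.1] t 0.60
shift mm [   5.4 -253.  -365.6]
from there to above knob
[  99.46541344  156.11933439 -585.56649064]
```

Request:
servo_tool:
  moves:
    - [1,[0,-10,-15],[0,0,0]]
    - [1,[0,-21,-30],[0,0,0]]
    - [1,[0,-21,-30],[0,0,0]]
    - [1,[0,-21,-30],[0,0,0]]
    - [1,[0,-21,-30],[0,0,0]]
    - [1,[0,-21,-30],[0,0,0]]
    - [1,[0,-21,-30],[0,0,0]]
    - [1,[0,-21,-30],[0,0,0]]
    - [1,[0,-21,-30],[0,0,0]]
    - [1,[0,-21,-30],[0,0,0]]
    - [1,[0,-20,-30],[0,0,0]]
    - [1,[0,-20,-30],[0,0,0]]
    - [1,[0,-10,-20],[0,0,0]]
    - [1,[0,0,-20],[0,0,0]]
    - [1,[0,10,-30],[0,0,0]]
    - [1,[0,10,-36],[0,0,0]]
    - [1,[0,10,-36],[0,0,0]]
    - [1,[0,10,-36],[0,0,0]]
    - [1,[0,10,-36],[0,0,0]]
    - [1,[0,10,-36],[0,0,0]]

```text
clock: 2.27
tcp_pos: [0.5086, 0.1092, 0.2553]
ee_rot: [-0.703, 1.569, 1.095]
contact_force: [0.8, -1.4, 0.2]
finger_gap: 0.0858
```

```bash
python3 -c "
from h import *
plan((.5032,-.2557,.14),.23+np.pi/2)"
```

```text
tcp [0.5086 0.1092 0.2553] z yaw 1.798 toolx [ 0.001  0.002 -1.   ] q [ 1.630e-01 -3.100e-02  1.933e+00  1.000e-03  1.238e+00 -1.636e+00] gap 0.0858 F [ 0.8 -1.4  0.2] t 2.27
turn [-0.003  0.001  0.001]
shift mm [ 115.3   88.5 -354. ]
```

Request:
servo_tool:
  moves:
    - [1,[10,8,-34],[0,0,0]]
    - [1,[10,8,-34],[0,0,0]]
    - [1,[10,8,-34],[0,0,0]]
    - [1,[10,8,-34],[0,0,0]]
    - [1,[10,8,-34],[0,0,0]]
    - [1,[10,8,-34],[0,0,0]]
    - [1,[10,8,-34],[0,0,0]]
    - [1,[10,8,-34],[0,0,0]]
    - [1,[10,8,-30],[0,0,0]]
    - [1,[5,5,-15],[0,0,0]]
    - [1,[0,0,0],[0,0,0]]
    - [1,[0,0,0],[0,0,0]]

```text
clock: 3.27
tcp_pos: [0.5058, -0.2152, 0.1592]
ee_rot: [-0.049, 1.568, 1.747]
contact_force: [1.1, 0.4, 0.6]
finger_gap: 0.0855
```

```bash
python3 -c "
from h import *
from workcell import eyes
plan((.5032,-.2557,.073),.23+np.pi/2)
for n in('top','side'):
    i=eyes.get_image(n)['img'][:,:,::-1]
    i=i[130:250,330:450] if n=='top' else i[200:300,280:420]
    cv2.imwrite(f'pics/{n}1.png',cv2.resize(i,None,fx=4.5,fy=4.5,interpolation=cv2.INTER_CUBIC))
"
```

```text
tcp [ 0.5058 -0.2152  0.1592] z yaw 1.796 toolx [-0.001  0.003 -1.   ] q [-0.449  0.111  1.972  0.003  1.06  -2.247] gap 0.0855 F [1.1 0.4 0.6] t 3.27
turn [-0.004  0.003  0.   ]
shift mm [ 86.2  11.7 -38.8]
```

View pics/side1.png

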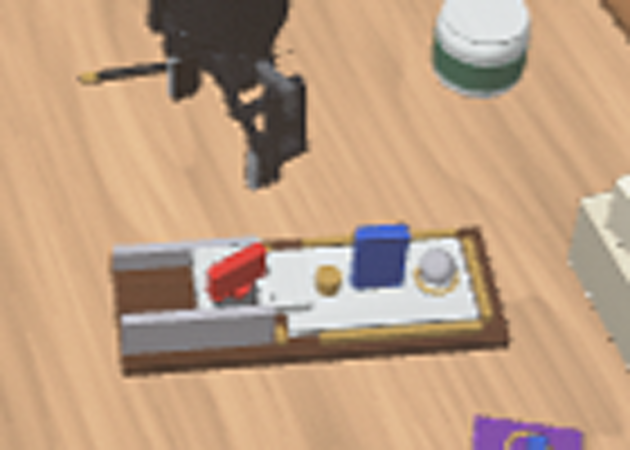

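The side view shows the open gripper hovering behind the dock at (235,100). The red bar is at (237,272), unobstructed. I'll move over it.

Request:
servo_tool:
  moves:
    - [1,[5,3,-13],[-0.004,0.003,0]]
    - [1,[5,4,-13],[0,0,0]]
    - [1,[5,4,-13],[0,0,0]]
    - [1,[15,0,0],[0,0,0]]
    - [1,[10,0,0],[0,0,0]]
    - [1,[0,0,0],[0,0,0]]
    - [1,[0,0,0],[0,0,0]]

```text
clock: 3.95
tcp_pos: [0.5043, -0.2546, 0.1185]
ee_rot: [0.777, 1.57, 2.582]
contact_force: [0.1, 1.1, 0.2]
finger_gap: 0.0856
```

```bash
python3 -c "
from h import *
from workcell import eyes
plan((.5032,-.2557,.073),.23+np.pi/2)
for n in('top','side'):
    i=eyes.get_image(n)['img'][:,:,::-1]
    i=i[145:245,350:450] if n=='top' else i[210:300,280:400]
    cv2.imwrite(f'pics/{n}2.png',cv2.resize(i,None,fx=5,fy=5,interpolation=cv2.INTER_CUBIC))
"
```

```text
tcp [ 0.5043 -0.2546  0.1185] z yaw 1.805 toolx [-0.001  0.001 -1.   ] q [-0.512  0.184  1.972  0.     0.986 -2.317] gap 0.0856 F [0.1 1.1 0.2] t 3.95
turn [ 0.004  0.001 -0.001]
shift mm [45.5  1.3 -0.8]
```

View pics/side2.png

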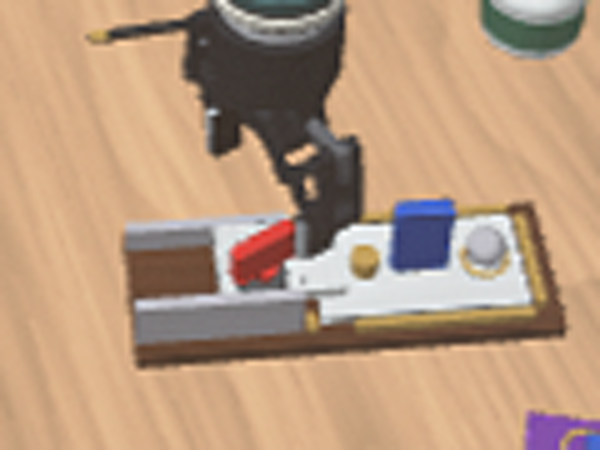

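View pics/top2.png

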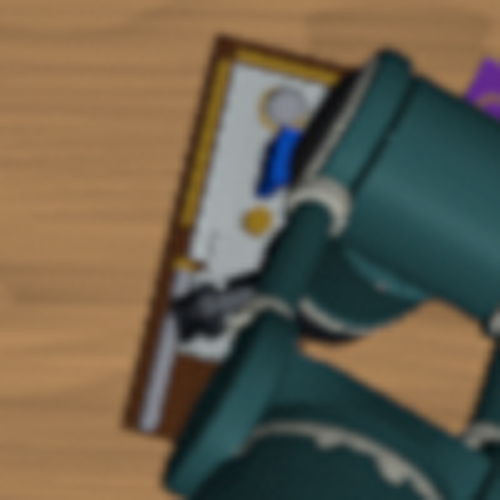

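The open gripper is above the red bar, one finger on each side (side view bar at (262,252)). I'll go down and close.

Request:
servo_tool:
  moves:
    - [1,[10,0,0],[0,0,0]]
    - [1,[10,0,0],[0,0,0]]
    - [1,[10,0,0],[0,0,0]]
    - [1,[10,1,-1],[0,0,0]]
    - [1,[5,0,0],[0,0,0]]
    - [1,[0,0,0],[0,0,0]]
    - [-1,[0,0,0],[0,0,0]]
    - [-1,[0,0,0],[0,0,0]]
    - [-1,[0,0,0],[0,0,0]]
    - [-1,[0,0,0],[0,0,0]]
    - [-1,[0,0,0],[0,0,0]]
    - [-1,[0,0,0],[0,0,0]]
    - [-1,[0,0,0],[0,0,0]]
    - [-1,[0,0,0],[0,0,0]]
  squeeze: 40

```text
clock: 5.22
tcp_pos: [0.5031, -0.2542, 0.0755]
ee_rot: [0.355, 1.567, 2.159]
contact_force: [-6.1, 8.4, 11.1]
finger_gap: 0.0111
```

```bash
python3 -c "
from h import *
from workcell import arm
plan((.5032,-.2557,.073),.23+np.pi/2);print(arm.get_obs()['ft_torque'])
"
```

```text
tcp [ 0.5031 -0.2542  0.0755] z yaw 1.804 toolx [-0.002  0.003 -1.   ] q [-5.130e-01  2.370e-01  2.001e+00  2.000e-03  9.070e-01 -2.318e+00] gap 0.0111 F [-6.1  8.4 11.1] t 5.22
turn [ 0.003  0.003 -0.001]
shift mm [ 2.5  0.3 -1.5]
[ 1.08118562  0.94523756 -0.15993552]
```

Request:
servo_tool:
  moves:
    - [-1,[-2,0,1],[0,0,0]]
    - [-1,[0,0,0],[0,0,0]]
    - [-1,[0,0,0],[0.06,0,0]]
    - [-1,[0,0,0],[0.06,0,0]]
    - [-1,[0,0,0],[0.06,0,0]]
    - [-1,[0,0,0],[0.06,0,0]]
    - [-1,[0,0,0],[0.06,0,0]]
    - [-1,[0,0,0],[0,0,0]]
  squeeze: 60

```text
clock: 5.88
tcp_pos: [0.5043, -0.2547, 0.0756]
ee_rot: [-1.597, 1.569, -0.094]
contact_force: [1.9, 1.1, -10.7]
finger_gap: 0.0105
```

```bash
python3 -c "
from h import *
from workcell import arm
plan((.5032,-.2557,.075));print(arm.get_obs()['ft_torque'])
"
```

```text
tcp [ 0.5043 -0.2547  0.0756] z yaw 1.503 toolx [ 0.001 -0.    -1.   ] q [-5.120e-01  2.360e-01  2.001e+00  1.000e-03  9.030e-01 -2.016e+00] gap 0.0105 F [  1.9   1.1 -10.7] t 5.88
shift mm [ 0.6  1.  -1. ]
[ 0.10558483 -0.67904259 -0.04308846]
```

Request:
servo_tool:
  moves:
    - [-1,[1,0,0],[0.06,0,0]]
    - [-1,[0,0,0],[0.09,0,0]]
    - [-1,[0,0,0],[0.09,0,0]]
    - [-1,[0,0,0],[0.09,0,0]]
    - [-1,[0,0,0],[0.09,0,0]]
    - [-1,[0,0,0],[0.09,0,0]]
    - [-1,[0,0,0],[0.09,0,0]]
    - [-1,[0,0,0],[0.09,0,0]]
    - [-1,[0,0,0],[0.06,0,0]]
    - [-1,[0,0,0],[0.05,0,0]]
    - [-1,[0,0,0],[0,0,0]]
    - [-1,[0,0,0],[0,0,0]]

```text
clock: 6.88
tcp_pos: [0.5043, -0.2553, 0.0755]
ee_rot: [-1.307, 1.569, -0.6]
contact_force: [1.7, -0.5, -6.0]
finger_gap: 0.0107
```

```bash
python3 -c "
from h import *
from workcell import arm
plan((.5032,-.2557,.075));print(arm.get_obs()['ft_torque'])
"
```

```text
tcp [ 0.5043 -0.2553  0.0755] z yaw 0.707 toolx [ 0.002 -0.001 -1.   ] q [-0.513  0.237  2.001 -0.     0.902 -1.22 ] gap 0.0107 F [ 1.7 -0.5 -6. ] t 6.88
shift mm [ 0.5  0.4 -1.1]
[-0.20571507 -0.29615475 -0.0932671 ]
```

Request:
servo_tool:
  moves:
    - [-1,[0.5,0,0],[0.04,0,0]]
    - [-1,[0,0,0],[0.04,0,0]]
    - [-1,[0,0,0],[0.04,0,0]]
    - [-1,[0,0,0],[0,0,0]]
    - [-1,[0,0,0],[0,0,0]]

```text
clock: 7.3
tcp_pos: [0.5043, -0.2554, 0.0755]
ee_rot: [-1.486, 1.569, -0.897]
contact_force: [-0.8, -0.2, -2.8]
finger_gap: 0.0107
```

```bash
python3 -c "
from h import *
from workcell import arm
plan((.5032,-.2557,.075));print(arm.get_obs()['ft_torque'])
"
```

```text
tcp [ 0.5043 -0.2554  0.0755] z yaw 0.589 toolx [ 0.001 -0.002 -1.   ] q [-5.120e-01  2.370e-01  2.001e+00 -1.000e-03  9.020e-01 -1.101e+00] gap 0.0107 F [-0.8 -0.2 -2.8] t 7.30
shift mm [ 0.5  0.3 -1.1]
[-0.07975776 -0.069104    0.92065112]
```

The reaction of 0.92 N m shows the knob is at its stop. I'll ease off slightly and pull the keeper back.

Request:
servo_tool:
  moves:
    - [-1,[0,0,0],[-0.03,0,0]]
    - [-1,[0,3.8,-3.2],[0,0,0]]
    - [-1,[0,3.8,-3.2],[0,0,0]]
    - [-1,[0,3.8,-3.2],[0,0,0]]
    - [-1,[0,3.8,-3.2],[0,0,0]]
    - [-1,[0,3.8,-3.2],[0,0,0]]
    - [-1,[0,3.8,-3.2],[0,0,0]]
    - [-1,[0,3.8,-3.2],[0,0,0]]
    - [-1,[0,3.8,-3.2],[0,0,0]]
    - [-1,[0,3.8,-3.2],[0,0,0]]
    - [-1,[0,3.8,-3.2],[0,0,0]]
    - [-1,[0,0.8,-0.7],[0,0,0]]
    - [-1,[0,0,0],[0,0,0]]
    - [-1,[0,0,0],[0,0,0]]

```text
clock: 8.47
tcp_pos: [0.4557, -0.2434, 0.0756]
ee_rot: [-1.325, 1.566, -0.71]
contact_force: [2.9, -7.2, -6.5]
finger_gap: 0.0105
```

```bash
python3 -c "
from h import *
from workcell import arm
plan((.5043-.0485,-.2554+.0121,.075));print(arm.get_obs()['ft_torque'])
"
```

```text
tcp [ 0.4557 -0.2434  0.0756] z yaw 0.615 toolx [ 0.004 -0.003 -1.   ] q [-5.380e-01  1.510e-01  2.105e+00 -1.000e-03  8.800e-01 -1.153e+00] gap 0.0105 F [ 2.9 -7.2 -6.5] t 8.47
shift mm [0.6 0.  0.2]
[-1.17740704 -0.41015147  0.37935393]
```

Request:
servo_tool:
  moves:
    - [-1,[0.5,1.5,-1.3],[0,0,0]]
    - [-1,[0,1.0,-0.8],[0,0,0]]
    - [-1,[0,0,0],[0,0,0]]
    - [-1,[0,0,0],[0,0,0]]

```text
clock: 8.8
tcp_pos: [0.4553, -0.2433, 0.0756]
ee_rot: [-1.103, 1.56, -0.489]
contact_force: [9.4, -7.3, -12.5]
finger_gap: 0.0106
```

```bash
python3 -c "
from h import *
from workcell import arm
plan((.5043-.0485,-.2554+.0121,.075));print(arm.get_obs()['ft_torque'])
"
```

```text
tcp [ 0.4553 -0.2433  0.0756] z yaw 0.615 toolx [ 0.01  -0.005 -1.   ] q [-5.390e-01  1.470e-01  2.110e+00  1.000e-03  8.730e-01 -1.155e+00] gap 0.0106 F [  9.4  -7.3 -12.5] t 8.80
shift mm [ 0.6 -0.3  0.4]
[-1.29809327 -1.6179355   0.36166564]
```

The keeper is against its back stop. I'll relax, release and rise.

Request:
servo_tool:
  moves:
    - [-1,[0,-2,1.8],[0,0,0]]
    - [-1,[0,0,0],[0,0,0]]
    - [-0.3,[0,0,0],[0,0,0]]
    - [-0.3,[0,0,0],[0,0,0]]
    - [-0.3,[0,0,0],[0,0,0]]
    - [-0.3,[-5,0,0],[0,0,0]]
    - [-0.3,[-20,0,0],[0,0,0]]
    - [1,[-25,0,0],[0,0,0]]
    - [1,[-20,0,0],[0,0,0]]
    - [1,[-10,0,0],[0,0,0]]
    - [1,[0,0,0],[0,0,0]]

```text
clock: 9.72
tcp_pos: [0.4564, -0.2429, 0.158]
ee_rot: [-1.102, 1.563, -0.487]
contact_force: [0.4, 0.1, 0.1]
finger_gap: 0.0766
```

```bash
python3 -c "
from h import *
from workcell import eyes
plan((.6036,-.2663,.15),-.2444+np.pi/2)
for n in('top','side'):
    i=eyes.get_image(n)['img'][:,:,::-1]
    i=i[145:245,350:450] if n=='top' else i[210:300,280:400]
    cv2.imwrite(f'pics/{n}3.png',cv2.resize(i,None,fx=5,fy=5,interpolation=cv2.INTER_CUBIC))
"
```

```text
tcp [ 0.4564 -0.2429  0.158 ] z yaw 0.615 toolx [ 0.007 -0.004 -1.   ] q [-0.538  0.046  2.045  0.     1.043 -1.153] gap 0.0766 F [0.4 0.1 0.1] t 9.72
turn [-0.711  0.001  0.008]
shift mm [   8.  -148.5   12.9]
```

View pics/side3.png

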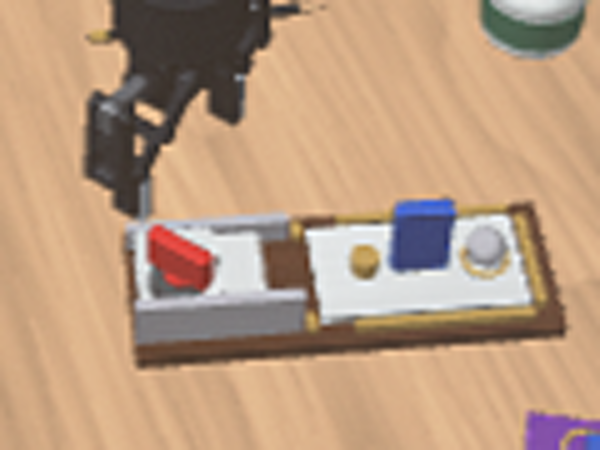

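View pics/top3.png

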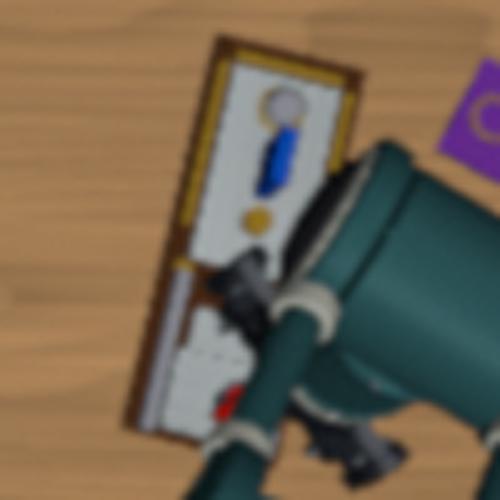

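The keeper is fully back: there's a bare wood gap at side (285,260) and the knob bar is turned. The tray is undisturbed, with its grip at (423,235). I'll turn the wrist and move over the grip.

Request:
servo_tool:
  moves:
    - [1,[0,0,0],[-0.1,0,0.004]]
    - [1,[0,0,0],[-0.1,0,0.004]]
    - [1,[0,0,0],[-0.1,0,0]]
    - [1,[0,0,0],[-0.1,0,0]]
    - [1,[0,0,0],[-0.1,0,0]]
    - [1,[0,0,0],[-0.1,0,0]]
    - [1,[0,0,0],[-0.11,0,0]]
    - [1,[0,-15,1],[0,0,0]]
    - [1,[0,-27,3],[0,0,0]]
    - [1,[2,-32,3],[0,0,0]]
    - [1,[2,-32,3],[0,0,0]]
    - [1,[2,-27,2],[0,0,0]]
    - [1,[2,-15,1],[0,0,0]]
    - [1,[0,0,0],[0,0,0]]
    - [1,[0,0,0],[0,0,0]]

```text
clock: 11.07
tcp_pos: [0.6003, -0.2646, 0.1433]
ee_rot: [1.074, 1.56, 2.4]
contact_force: [-1.1, -0.1, -0.4]
finger_gap: 0.0854
```

```bash
python3 -c "
from h import *
from workcell import eyes
plan((.6036,-.2663,.063),-.2444+np.pi/2)
for n in('top','side'):
    i=eyes.get_image(n)['img'][:,:,::-1]
    i=i[145:245,350:450] if n=='top' else i[210:300,280:400]
    cv2.imwrite(f'pics/{n}4.png',cv2.resize(i,None,fx=5,fy=5,interpolation=cv2.INTER_CUBIC))
"
```

```text
tcp [ 0.6003 -0.2646  0.1433] z yaw 1.325 toolx [-0.008  0.007 -1.   ] q [-0.455  0.322  1.747  0.003  1.083 -1.782] gap 0.0854 F [-1.1 -0.1 -0.4] t 11.07
turn [-0.001  0.005 -0.009]
shift mm [80.3 -3.6 -0.8]
```

View pics/side4.png

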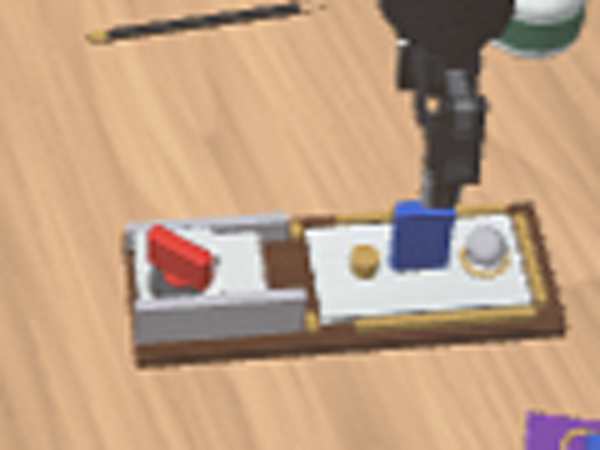

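The fingers straddle the blue grip (side (423,235)). I'll level the tool and descend.

Request:
servo_tool:
  moves:
    - [1,[0,-1.8,-0.4],[0,0.005,-0.009]]
    - [1,[0,-1.8,-0.4],[0,0,0]]
    - [1,[12,0,0],[0,0,0]]
    - [1,[12,0,0],[0,0,0]]
    - [1,[12,0,0],[0,0,0]]
    - [1,[12,0,0],[0,0,0]]
    - [1,[12,0,0],[0,0,0]]
    - [1,[12,0,0],[0,0,0]]
    - [1,[6,0,0],[0,0,0]]
    - [1,[0,0,0],[0,0,0]]
    - [1,[0,0,0],[0,0,0]]

```text
clock: 12.08
tcp_pos: [0.6046, -0.267, 0.0672]
ee_rot: [-1.775, 1.568, -0.45]
contact_force: [0.1, -0.0, 0.1]
finger_gap: 0.0854
```

```bash
python3 -c "
from h import *
from workcell import eyes
plan((.6036,-.2663,.063),-.2444+np.pi/2)
for n in('top','side'):
    i=eyes.get_image(n)['img'][:,:,::-1]
    i=i[145:245,350:450] if n=='top' else i[210:300,280:400]
    cv2.imwrite(f'pics/{n}5.png',cv2.resize(i,None,fx=5,fy=5,interpolation=cv2.INTER_CUBIC))
"
```

```text
tcp [ 0.6046 -0.267   0.0672] z yaw 1.325 toolx [ 0.003 -0.001 -1.   ] q [-0.454  0.404  1.792  0.     0.942 -1.779] gap 0.0854 F [ 0.1 -0.   0.1] t 12.08
turn [-0.001 -0.001  0.003]
shift mm [4.2 1.1 0.5]
```

View pics/side5.png

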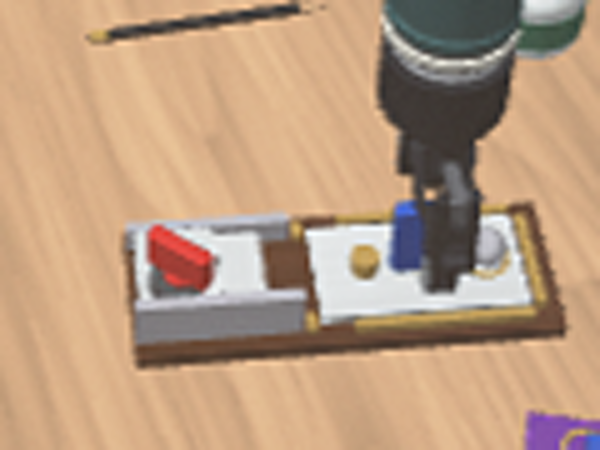

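The near finger is at (447,250), which matches the grip centre once parallax is allowed for. I'll finish the descent and close.

Request:
servo_tool:
  moves:
    - [1,[4,1,0.5],[0,0,0.002]]
    - [1,[0,0,0],[0,0,0]]
    - [-1,[0,0,0],[0,0,0]]
    - [-1,[0,0,0],[0,0,0]]
    - [-1,[0,0,0],[0,0,0]]
    - [-1,[0,0,0],[0,0,0]]
    - [-1,[0,0,0],[0,0,0]]
    - [-1,[0,0,0],[0,0,0]]
    - [-1,[0,0,0],[0,0,0]]
    - [-1,[0,0,0],[0,0,0]]
    - [-1,[0,0,0],[0,0,0]]
    - [-1,[0,0,0],[0,0,0]]
  squeeze: 70

```text
clock: 13.18
tcp_pos: [0.6042, -0.2666, 0.0643]
ee_rot: [-1.909, 1.568, -0.584]
contact_force: [-0.2, -0.4, 2.1]
finger_gap: 0.0113
```

```bash
python3 -c "
from h import *
plan((.6036,-.2663,.063),-.2444+np.pi/2)
"
```

```text
tcp [ 0.6042 -0.2666  0.0643] z yaw 1.325 toolx [ 0.002 -0.002 -1.   ] q [-0.453  0.407  1.795 -0.     0.937 -1.778] gap 0.0113 F [-0.2 -0.4  2.1] t 13.18
turn [-0.001 -0.001  0.003]
shift mm [1.3 0.7 0.1]
```

Request:
servo_tool:
  moves:
    - [-1,[-2,0,0],[0,0,0]]
    - [-1,[-4,0,0],[0,0,0]]
    - [-1,[-6,0,0],[0,0,0]]
    - [-1,[-8,0,0],[0,0,0]]
    - [-1,[-8,0,0],[0,0,0]]
    - [-1,[-8,0,0],[0,0,0]]
    - [-1,[-8,0,0],[0,0,0]]
    - [-1,[-6,0,0],[0,0,0]]
    - [-1,[-4,0,0],[0,0,0]]
    - [-1,[-2,0,0],[0,0,0]]
    - [-1,[0,0,0],[0,0,0]]
    - [-1,[0,0,0],[0,0,0]]

```text
clock: 14.18
tcp_pos: [0.6037, -0.2663, 0.1199]
ee_rot: [-1.961, 1.569, -0.636]
contact_force: [-0.2, -0.4, -2.8]
finger_gap: 0.0112
```

```bash
python3 -c "
from h import *
from workcell import eyes
plan((.567,.208,.22))
for n in('top','side'):
    i=eyes.get_image(n)['img'][:,:,::-1]
    i=i[145:245,350:450] if n=='top' else i[190:300,280:400]
    cv2.imwrite(f'pics/{n}6.png',cv2.resize(i,None,fx=5,fy=5,interpolation=cv2.INTER_CUBIC))
"
```

```text
tcp [ 0.6037 -0.2663  0.1199] z yaw 1.325 toolx [ 0.002 -0.001 -1.   ] q [-0.453  0.345  1.763 -0.     1.031 -1.778] gap 0.0112 F [-0.2 -0.4 -2.8] t 14.18
shift mm [-100.8  150.9  451. ]
```

View pics/side6.png

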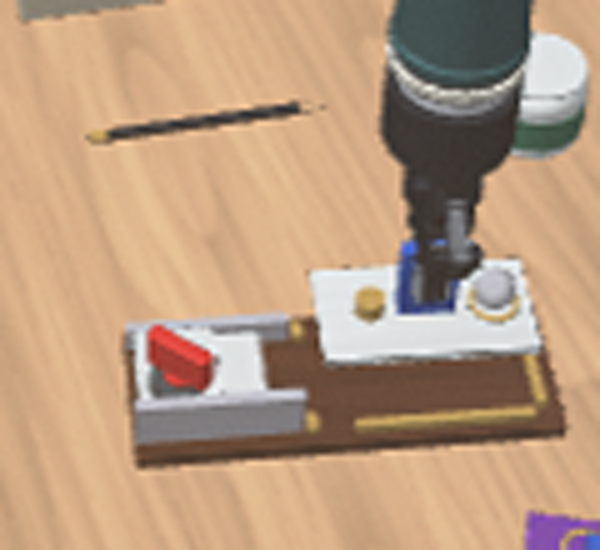

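The tray is off the dock and level. The ball is in its ring at (494,290), and the extra 2.8 N matches the weight. I'll raise it and carry it over smoothly.

Request:
servo_tool:
  moves:
    - [-1,[-4,0,0],[0,0,0]]
    - [-1,[-8,0,0],[0,0,0]]
    - [-1,[-12,0,0],[0,0,0]]
    - [-1,[-13,0,0],[0,0,0]]
    - [-1,[-13,0,0],[0,0,0]]
    - [-1,[-13,0,0],[0,0,0]]
    - [-1,[-13,1,3],[0,0,0]]
    - [-1,[-12,2,6],[0,0,0]]
    - [-1,[-8,3,9],[0,0,0]]
    - [-1,[-4,4,12],[0,0,0]]
    - [-1,[-1,5,15],[0,0,0]]
    - [-1,[0,6,18],[0,0,0]]
    - [-1,[0,7,21],[0,0,0]]
    - [-1,[0,7,21],[0,0,0]]
    - [-1,[0,7,21],[0,0,0]]
    - [-1,[0,7,21],[0,0,0]]
    - [-1,[0,7,21],[0,0,0]]
    - [-1,[0,7,21],[0,0,0]]
    - [-1,[0,7,21],[0,0,0]]
    - [-1,[0,7,21],[0,0,0]]

```text
clock: 15.95
tcp_pos: [0.5836, -0.0208, 0.2195]
ee_rot: [2.866, 1.57, -2.092]
contact_force: [1.3, 0.1, -3.0]
finger_gap: 0.0111
```

Request:
servo_tool:
  moves:
    - [-1,[0,7,21],[0,0,0]]
    - [-1,[0,7,21],[0,0,0]]
    - [-1,[0,7,21],[0,0,0]]
    - [-1,[0,7,21],[0,0,0]]
    - [-1,[0,7,21],[0,0,0]]
    - [-1,[0,7,20],[0,0,0]]
    - [-1,[0,6,18],[0,0,0]]
    - [-1,[0,5,15],[0,0,0]]
    - [-1,[0,4,12],[0,0,0]]
    - [-1,[0,3,9],[0,0,0]]
    - [-1,[0,2,6],[0,0,0]]
    - [-1,[0,1,3],[0,0,0]]
    - [-1,[0,0,0],[0,0,0]]
    - [-1,[0,0,0],[0,0,0]]

```text
clock: 17.12
tcp_pos: [0.5699, 0.1738, 0.2203]
ee_rot: [-2.129, 1.568, -0.805]
contact_force: [-0.6, -0.1, -3.7]
finger_gap: 0.0111
```

```bash
python3 -c "
from h import *
from workcell import eyes
plan((.567,.208,.22),-.2444+np.pi/2)
for n in('top','side'):
    i=eyes.get_image(n)['img'][:,:,::-1];cv2.imwrite(f'pics/{n}7f.png',i)
    i=i[120:240,200:320] if n=='top' else i[60:210,250:390]
    cv2.imwrite(f'pics/{n}7.png',cv2.resize(i,None,fx=4,fy=4,interpolation=cv2.INTER_CUBIC))
"
```

```text
tcp [0.5699 0.1738 0.2203] z yaw 1.325 toolx [ 0.002 -0.002 -1.   ] q [ 0.255  0.14   1.819 -0.002  1.181 -1.068] gap 0.0111 F [-0.6 -0.1 -3.7] t 17.12
turn [-0.002 -0.001  0.002]
shift mm [ 0.3 11.1 32.5]
```

View pics/side7.png

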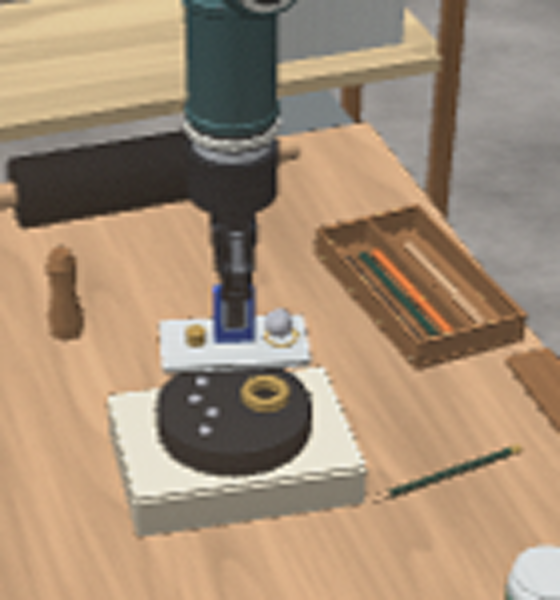

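View pics/top7.png

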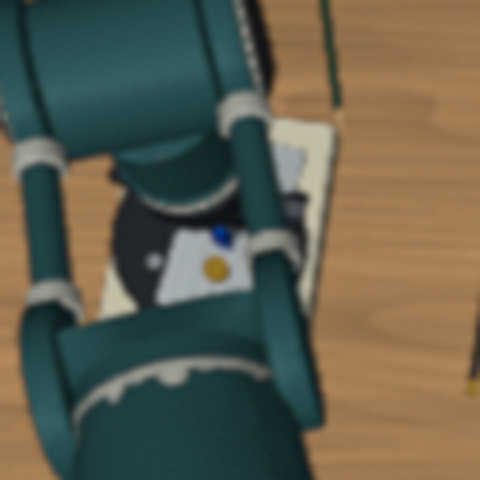

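The tray hangs level and the ball is in its ring at (279,325) in the crop. It needs about 34 mm more.

Request:
servo_tool:
  moves:
    - [-1,[0,1,3],[0,0,0]]
    - [-1,[0,1.5,4.5],[0,0,0]]
    - [-1,[0,2,6],[0,0,0]]
    - [-1,[0,2,6],[0,0,0]]
    - [-1,[0,2,5.5],[0,0,0]]
    - [-1,[0,1.5,4.5],[0,0,0]]
    - [-1,[0,1,3],[0,0,0]]
    - [-1,[0,0,0],[0,0,0]]
    - [-1,[0,0,0],[0,0,0]]
    - [-1,[0,0,0],[0,0,0]]
    - [-1,[0,0,0],[0,0,0]]

```text
clock: 18.13
tcp_pos: [0.5671, 0.2082, 0.2203]
ee_rot: [-1.999, 1.568, -0.675]
contact_force: [0.1, -0.5, -3.9]
finger_gap: 0.0111
```

```bash
python3 -c "
from h import *
from workcell import eyes
plan((.567,.208,.22),-.2444+np.pi/2)
for n in('top','side'):
    i=eyes.get_image(n)['img'][:,:,::-1];cv2.imwrite(f'pics/{n}8f.png',i)
    i=i[130:230,210:310] if n=='top' else i[110:190,265:365]
    cv2.imwrite(f'pics/{n}8.png',cv2.resize(i,None,fx=7 if n=='side' else 5,fy=7 if n=='side' else 5,interpolation=cv2.INTER_CUBIC))
"
```

```text
tcp [0.5671 0.2082 0.2203] z yaw 1.325 toolx [ 0.002 -0.002 -1.   ] q [ 0.312  0.155  1.802 -0.002  1.183 -1.012] gap 0.0111 F [ 0.1 -0.5 -3.9] t 18.13
turn [-0.002 -0.001  0.002]
shift mm [ 0.3  0.1 -0.2]
```

View pics/side8.png

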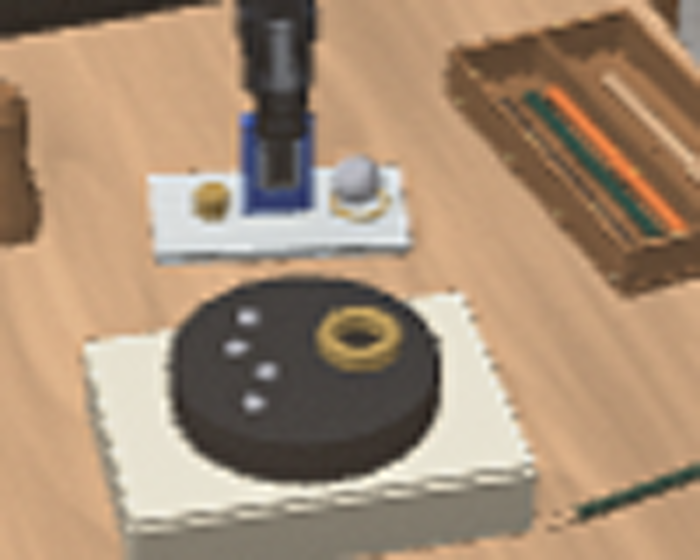

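View pics/top8.png

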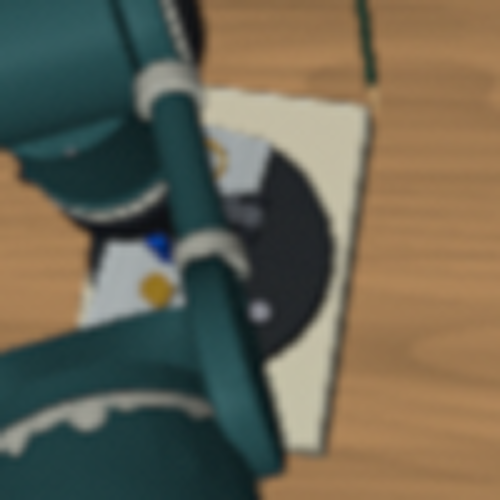

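```bash
python3 - <<'E'
from h import *
S=lambda u,v:full((u,v),7,265,110);T=lambda u,v:full((u,v),5,210,130)
u=.2203-.0523
print("socket side",atz("side",S(360,333),.092),"top earlier .6084 .1997")
print("ball side",atz("side",S(357,179),u+.0205))
print("ring side",atz("side",S(360,202),u+.0095))
print("cw top",atz("top",T(157,290),u+.020),"side cw mid",atz("side",S(211,201),u+.014))
# tray fit with full 6dof: corners top face z=8, cw, ball
P=[("side",S(149,176),(-65,35,8)),("side",S(155,253),(-65,-35,8)),("side",S(411,243),(65,-35,8)),("side",S(402,168),(65,35,8)),("side",S(360,202),(42,0,9.5)),("side",S(211,201),(-34,0,14)),("top",T(157,290),(-34,0,20)),("top",T(245,194),(65,-35,8)) ,("top",T(273,150),(65,-35,8))]
P=P[:7]+[P[8]]
f=lambda p:np.concatenate([proj(c,Ro.from_rotvec(p[3:]).apply(np.array(q)/1000)+p[:3])-uv for c,uv,q in P])
r=least_squares(f,[.567,.208,u,0,0,-.244]);p=r.x
print(p.round(4),"rpy",Ro.from_rotvec(p[3:]).as_euler('xyz').round(3),"pocket",(Ro.from_rotvec(p[3:]).apply([.042,0,.0205])+p[:3]).round(4));print(r.fun.reshape(-1,2).round(1).tolist())
f2=lambda q:f([q[0],q[1],q[2],0,0,q[3]])
r=least_squares(f2,[.567,.208,u,-.244]);q=r.x
print("level fit",q.round(4),"pocket",q[0]+.042*np.cos(q[3]),q[1]+.042*np.sin(q[3]));print(r.fun.reshape(-1,2).round(1).tolist())
E
```

```text
socket side [0.60760595 0.19468675 0.092     ] top earlier .6084 .1997
ball side [0.60644256 0.19817424 0.1885    ]
ring side [0.60647053 0.19329913 0.1775    ]
cw top [0.53234763 0.21411903 0.188     ] side cw mid [0.53242582 0.21217056 0.182     ]
[ 0.566   0.206   0.1655 -0.0117 -0.0034 -0.2702] rpy [-0.011 -0.005 -0.27 ] pocket [0.6064 0.195  0.1862]
[[0.1, -0.1], [-0.5, 0.0], [-0.4, 0.2], [-0.5, -0.1], [-0.2, 0.3], [-0.0, 0.1], [-0.2, -0.1], [0.4, -1.0]]
level fit [ 0.566   0.2062  0.1654 -0.2674] pocket 0.606487206136072 0.19505518148004877
[[0.1, -0.2], [-0.5, 0.1], [-0.3, 0.3], [-0.5, -0.2], [-0.2, 0.3], [-0.0, 0.1], [-0.2, -0.1], [0.4, -1.0]]
```

The vision fit puts the pocket at (0.6065, 0.195) and the socket at about (0.608, 0.1975). The underside is about 74 mm above the rim, and the tray is level within about 0.6°. I'll trim by 1 mm each way and let it settle.

Request:
servo_tool:
  moves:
    - [-1,[0,-0.4,0.6],[0,0,0]]
    - [-1,[0,-0.4,0.6],[0,0,0]]
    - [-1,[0,0,0],[0,0,0]]
    - [-1,[0,0,0],[0,0,0]]
    - [-1,[0,0,0],[0,0,0]]
    - [-1,[0,0,0],[0,0,0]]
    - [-1,[0,0,0],[0,0,0]]
    - [-1,[0,0,0],[0,0,0]]
    - [-1,[0,0,0],[0,0,0]]
    - [-1,[0,0,0],[0,0,0]]

```text
clock: 19.07
tcp_pos: [0.5682, 0.2094, 0.2203]
ee_rot: [-1.929, 1.568, -0.604]
contact_force: [0.7, -0.6, -3.6]
finger_gap: 0.0114
```

```bash
python3 -c "
from h import *
from workcell import eyes,arm
plan((.568,.209,.22))
print(abs(arm.get_obs()['qvel']).max())
i=eyes.get_image('side')['img'][:,:,::-1]
cv2.imwrite('pics/side9.png',i)
"
```

```text
tcp [0.5682 0.2094 0.2203] z yaw 1.325 toolx [ 0.002 -0.001 -1.   ] q [ 0.313  0.158  1.799 -0.002  1.183 -1.011] gap 0.0114 F [ 0.7 -0.6 -3.6] t 19.07
shift mm [ 0.3  0.1 -0.4]
0.0018481380536883806
```

View pics/side9.png

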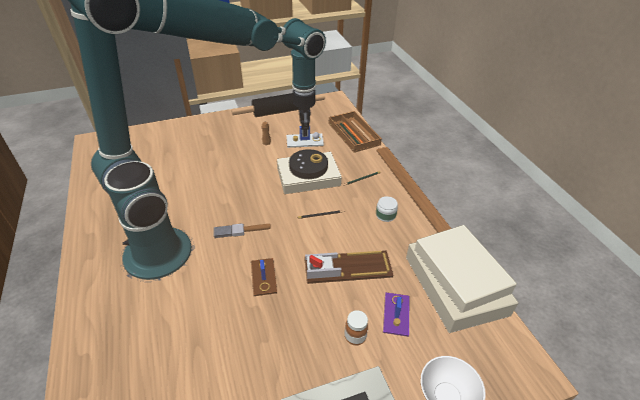

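The tray is held still above the levigator with the ball at (316,136). The dock at (348,266) is empty with the keeper back, and the bystanders haven't moved. Handing in.

```bash
python3 -c "
from workcell import arm
print(arm.hand_in())"
```

```text
the job is handed in; nothing more can be done
None
```

The job is done and handed in at about 19 s. The gripper is holding the tray level and still above the levigator's brass socket, with the ball in its pocket.

- **Knob:** I turned it clockwise until the torque rose to 0.92 N m, well above its normal stiffness, so it is at its stop.
- **Keeper:** I pulled it back 50 mm by the knob. Pushing about 2 mm more moved it only 0.4 mm, and the picture showed bare deck between it and the tray.
- **Tray:** I lifted it by the blue grip. The pull on the wrist then matched the weight of tray and ball, about 3 N. Pictures after lifting and after carrying showed the ball in its ring.

Last checks:
- **Alignment:** Vision and the arm's own readings disagree by about 3 mm on where the pocket is. Before a last 1 mm trim each way in x and y, vision put it 1.5 mm (x) and 2.5 mm (y) from the socket centre, while the arm put it almost dead on. The socket's y position also differed by 3–5 mm between the two cameras.
- **Height and tilt:** The underside is about 74–76 mm above the socket rim, and the tilt measured before the trim was about 0.6°.
- **Surroundings:** In the last side picture, the only camera view I used for this, everything else on the table looks unmoved. I did not measure the other things' positions.

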